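# Shut the kit drawer, draw the rasp from its rest and hold it level

### The job

First push the open drawer of the tool stand fully home, past its spring catch, while the rasp is still in its rest. Then draw the rasp (the longer of the two wooden-handled tools) out of its sloping rest by its handle, turn it level and finish while holding it still in the gripper, level, at least 25 cm above the bench and touching nothing else, ready for the fitter to take. Leave the spatula in its rest, and the tin and the tape roll where they are.

Things in the scene. Friction and masses are not known exactly. Their poses are not given: they have to be found in the camera images.
- tool_stand: Fixed stand: plywood base 186 x 350 x 10 mm, in its middle a low grey drawer housing 124 mm wide (top 66 mm above the bench), on each side, 130 mm from the middle, a sloping wooden rest; which tool is on which side varies. Origin on the bench under the middle; x points back, away from the drawer front (the way the drawer is pushed home), y left seen from the front, z up.
- kit_drawer (a joint): Opening of the drawer in m: 0 = shut, 0.085 = fully out; starts 0.04 to 0.08 open. Slides along the stand's x axis with about 1.5 N of friction and stays where it is left. Over the last 8 mm a spring catch resists (about 5 N push in all); its crest is 4 mm before shut, then it draws the drawer home against a hard stop.
- drawer_front (a point): Middle of the drawer's flat grey front face (122 mm wide, 50 mm high, from 12 to 62 mm above the bench), moving with the drawer; axes as the stand's. When shut, the face lies at x = -100 mm in the stand's frame. The dark slot drawn on it has no depth.
- rasp: Loose half-round rasp, 270 mm long, 0.19 kg. Origin under the middle of its length; y runs from the dark steel blade (22 x 6 mm, y -135 to +25 mm, z 0 to 6) to the wood handle (y +37 to +135 mm, up to 26 mm wide, z 0 to 26); z is its upper side. Starts on its rest with y sloping 40 degrees up from level, handle up and towards the stand's front, tip down against a stop.
- rasp_grip (a point): Middle of the rasp's wood handle, 85 mm from the rasp's origin towards the handle end and 13 mm above its underside; about 0.18 m above the bench at the start. The handle stands free in the air all round here and can be taken across its width from straight above.
- rasp_rest: Fixed light wood rest of the rasp: a bed sloping 40 degrees, 158 mm long, 37 mm wide, with a stop at its low end. Its lowest 80 mm is a closed sleeve round the blade (inside 25 x 8 mm), so draw the rasp at least 85 mm along its own length, handle first, before turning it. Origin on the base board, 130 mm to one side of the stand's origin; axes as the stand's.
- spatula_rest: Fixed light wood rest of the spatula, of the same kind but shorter (bed 108 mm), on the other side of the stand. Origin and axes likewise.
- spatula: Loose plaster spatula, 200 mm long, 0.07 kg, wood handle and bright flat blade, lying in its own sloping rest in the same way; to be left there. Origin under the middle of its length, y towards the handle.
- rivet_tin: Loose low round tin with a lid, 65 mm across, 27 mm high, on the bench in front of the left part of the stand; to be left alone. Origin at the centre of its underside.
- tape_roll: Loose roll of tape lying flat, 90 mm across, 25 mm high, on the bench to the right of the stand; to be left alone. Origin at the centre of its underside.

How it is judged:
On the way, in this order (a step that is already met when the one before it is completed fails the run):
1. the drawer is home on its catch (within 2.5 mm of shut) while the rasp is still in its rest (value of joint kit_drawer below 0.0025 m and distance of rasp from where it was at the start of the episode below 0.03 m), for 0.2 s.
2. the rasp is drawn out of its rest and carried by the gripper (distance of rasp from where it was at the start of the episode above 0.07 m and contact force between rasp and the fingers above 1 N and contact force between rasp and rasp_rest below 0.2 N), for 0.2 s.
At the end, for the whole second after the job is handed in: The drawer is within 2.5 mm of shut; the gripper holds the rasp still, its length within 11 degrees of level and its origin more than 0.24 m above the bench, touching neither rest, stand nor spatula; spatula, tin and tape roll are within 30 mm of where they started (value of joint kit_drawer below 0.0025 m and height (world z) of rasp above 0.24 m and angle between rasp's own y axis and vertical between 1.37 and 1.77 rad and contact force between rasp and the fingers above 1 N and contact force between rasp and rasp_rest below 0.2 N and contact force between rasp and tool_stand below 0.2 N and contact force between rasp and spatula_rest below 0.2 N and contact force between rasp and spatula below 0.2 N and linear speed of rasp below 0.03 m/s and distance of each of spatula, rivet_tin, tape_roll from where it was at the start of the episode below 0.03 m); the arm keeps its last pose, push and grip.
It fails at once if the spatula, the tin or the tape roll is shifted by more than 50 mm (distance of any of spatula, rivet_tin, tape_roll from where it was at the start of the episode above 0.05 m).
It also fails if it takes over 64 s, if anything falls off the work surface, if the arm or the gripper's body presses on something with over 40 N, if the wrist force passes 120 N, or if a joint passes its speed limit or range.

### The arm

A 6-joint arm with a two-finger parallel gripper is mounted at the origin on a cart in front of the work surface, level with it; the furniture and walls round the work are solid. World frame = base frame: x ahead of the robot, y to its left, z up, the work surface at z = 0. Lengths are in m, angles in rad, forces in N, time in s.
With the tool pointing down it reaches from about 0.375 to 0.975 m from the base axis. Payload 3.8 kg.
Tool frame: the origin (TCP) lies midway between the tips of the shut fingers; the grasp point (between the pads) lies manip.tcp_to_grasp behind it (manip.tcp_to_grasp is the distance from the TCP to the grasp point, in m); z points along the fingers, y is the line along which they close (so a half turn about z gives the same grasp; the last joint's range is limited). The gripper opens to 85 mm and grips with 20 to 120 N. Pads are 22 mm wide; open, the fingers measure 114 mm over their backs; the gripper's body (76 mm by 85 mm) begins 54 mm behind the grasp point. The pads swing forward as they close: fully open they stand 13 mm farther back than shut.
Start: joints at [1.257, 0.264, 1.604, -0, 1.274, -0.037], TCP at [0.184, 0.649, 0.231] pointing down, gripper open.
Joint ranges: [-2.63, 2.63], [-0.94, 2.18], [0.31, 2.57], [-1.31, 4.45], [0, 2.66], [-2.55, 2.55]. Speed limits (rad/s): [2.57, 2.57, 3.14, 3.14, 3.14, 3.14].

### API

Orientations are given as a unit quaternion [x, y, z, w].
In Python, from cell import manip, monitor, grab_frame gives the robot as it stands (manip), with the cameras as plain functions and the readings (monitor).
- The arm moves only by the tool jog_arm, called after "Call:" as name(argument=value, ...) on one line, values as JSON. Schema: {"type":"object","properties":{"segments":{"type":"array","items":{"type":"number"},"minItems":7,"maxItems":84},"only":{"type":"string"},"quiet":{"type":"boolean"},"lines":{"type":"string"}},"required":["segments"],"additionalProperties":false}. segments is one flat list of numbers that holds 1 to 12 rows one after another, with no inner brackets; each row has 7 numbers: a rotation vector rx, ry, rz in units of 0.05 rad, then dx, dy, dz in units of 5 mm, then the finger opening in m; each row shifts and turns the commanded pose from where the row before left it, along the tool's axes as they then stand; what a row does not reach is not made up. A row lasts 1/12 s, in which the tool goes at most 0.0417 m and 0.125 rad, less where a joint would pass 70% of its speed; a pose out of reach is approached as far as the arm can. The fingers move at their own pace and stop on an object; the grip force is fixed at half the most. Time passes only in rows, so rows that do not move let the fingers close. The tool returns the time, the measured TCP pose, the force, the opening and the grip force at its end. only (a regular expression) keeps the lines of the reply that match it, lines (a string "A,B") keeps lines A to B, and quiet returns only ok. Input that does not fit is refused with a message, and nothing moves.
- monitor.get_obs(): the state, without advancing time (a new reading comes with each control period).
- grab_frame(name): name is "scene" or "side" or "wrist"; returns a dict with "frame" (480x640x3 uint8, blue, green, red), "range_z" (480x640 float32, m along the optical axis (not along the pixel's ray), 0 where there is no reading), "intrinsics" (3x3 intrinsics, pixels), "extrinsics" (4x4, takes a point from world to camera coordinates). Camera axes: x right, y down, z forward; pixel columns grow to the right and rows downward; lengths in m; the calibration is good to about 2 mm. The wrist camera is an equidistant fisheye: a pixel r from the principal point sees the ray r / f radians off the axis. A picture is of the moment at which its call begins.
- manip.finish_job(): hands the job in; it is judged then, once.
The state is a dict: "time_s": time; "qpos": joint angles; "joint_velocities": joint speeds; "effort": joint torques, N m; "position": TCP position; "tcp_rot": TCP orientation; "wrist_force": force on the tool from outside, world axes, zero at the start; "torque": the same for the moment, N m; "width": finger opening in m; "grasp_force": force on a finger pad.
Only numpy, scipy, OpenCV 4.12 (cv2) and the standard library are available. Lean on these libraries where they do the work, as an engineer would, in place of code of your own. Each camera call takes 0.05 s, during which the arm holds its last target. There are 200 camera calls.

## Working session

There is one attempt and no reset: what is moved stays moved. The work goes in short steps, Python scripts to look and compute and a tool call to move; the robot and the scene stay as the last step left them, time stands still between calls to the robot, and variables do not carry over. Pictures are saved under pics/ and viewed, at most 10 in all, crops included, and the job is handed in when it is done.

```bash
ls; mkdir -p pics; python3 - <<'E'
from cell import manip, monitor, grab_frame
import cv2,numpy as np
o=monitor.get_obs(); print({k:np.round(v,3) for k,v in o.items()}, manip.tcp_to_grasp)
for n in("scene","side"):
    f=grab_frame(n); cv2.imwrite(f"pics/{n}0.png",f["frame"]); np.savez(f"pics/{n}0.npz",**f)
    E=f["extrinsics"]; print(n,np.round(f["intrinsics"],1).tolist(),np.round(-E[:3,:3].T@E[:3,3],3),np.round(E[2,:3],2))
E
```

```text
cell.py
pics
{'time_s': np.float64(0.0), 'qpos': array([ 1.257,  0.265,  1.605,  0.   ,  1.274, -0.037]), 'joint_velocities': array([ 0.001,  0.001,  0.001, -0.   ,  0.002, -0.002]), 'effort': array([-0.0000e+00, -5.1512e+01, -3.6731e+01,  0.0000e+00,  1.3000e-02,
        0.0000e+00]), 'position': array([0.184, 0.649, 0.23 ]), 'tcp_rot': array([ 0.138,  0.99 , -0.001, -0.   ]), 'wrist_force': array([-0.161, -0.525,  0.172]), 'torque': array([ 0.011,  0.04 , -0.001]), 'grasp_force': np.float64(0.0), 'width': np.float64(0.085)} 0.0187
scene [[448.0, 0.0, 318.7], [0.0, 448.0, 242.5], [0.0, 0.0, 1.0]] [ 0.314 -0.318  0.766] [ 0.29  0.6  -0.74]
side [[496.5, 0.0, 320.3], [0.0, 496.5, 238.6], [0.0, 0.0, 1.0]] [0.446 1.124 0.613] [ 0.13 -0.88 -0.45]
```

View pics/scene0.png

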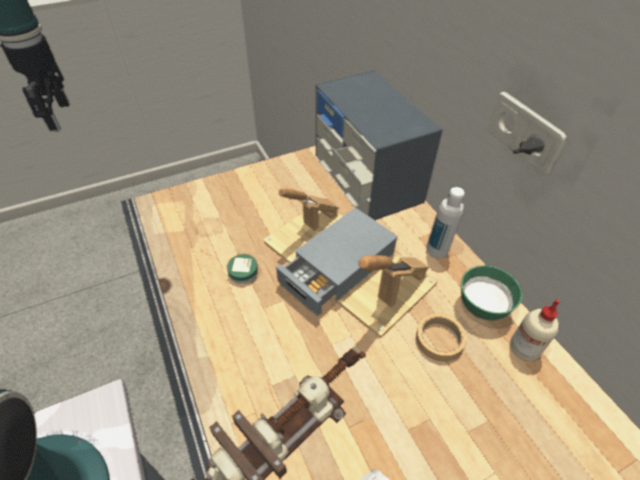

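View pics/side0.png

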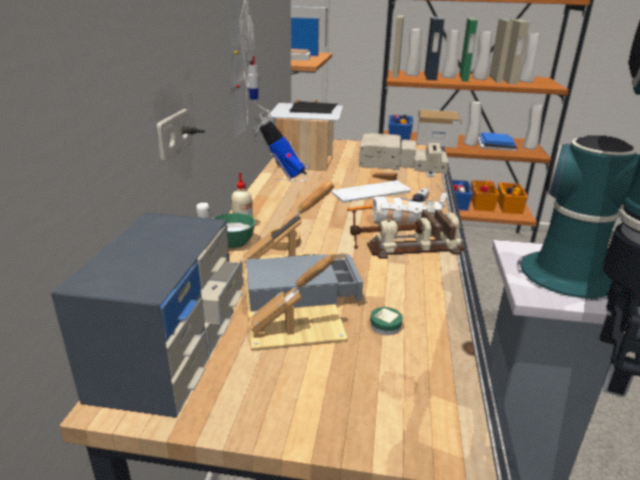

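The scene view shows the grey drawer, open towards the robot, with its front at about (305,290). One tool has its handle at (377,262) on the right and the other at (290,193) on the left. The tin is at (242,267) and the tape at (441,337). Next I'll get world positions from depth.

```bash
cat > h.py <<'E'
import numpy as np,cv2
def world(f):
    K=f["intrinsics"];E=f["extrinsics"];Z=f["range_z"]
    v,u=np.mgrid[:480,:640]
    P=np.stack([(u-K[0,2])/K[0,0]*Z,(v-K[1,2])/K[1,1]*Z,Z],-1)
    W=(P-E[:3,3])@E[:3,:3]; W[Z<=0]=np.nan; return W
E
python3 - <<'E'
from h import *
for n in("scene","side"):
    f=np.load(f"pics/{n}0.npz");W=world(f);hsv=cv2.cvtColor(f["frame"],cv2.COLOR_BGR2HSV)
    z=W[...,2]; roi=np.zeros(z.shape,bool)
    if n=="scene": roi[170:350,210:480]=1
    else: roi[170:360,235:420]=1
    top=roi&(abs(z-.066)<.006)&(hsv[...,1]<90)
    nn,L,S,C=cv2.connectedComponentsWithStats(top.astype(np.uint8))
    i=1+S[1:,4].argmax(); p=W[L==i]; r=cv2.minAreaRect((p[:,:2]*1000).astype(np.float32)); print(n,"top",r,np.median(p[:,2]),S[i])
    print(cv2.boxPoints(r).round(0).tolist())
    hi=roi&(z>.10)&(z<.30)&(W[...,0]>0)
    nn,L,S,C=cv2.connectedComponentsWithStats(hi.astype(np.uint8))
    for i in range(1,nn):
        if S[i,4]<60: continue
        p=W[L==i]; c=np.median(p,0); s=np.linalg.svd(p-p.mean(0),full_matrices=False)[2][0]
        t=(p-p.mean(0))@s
        print(S[i],c.round(3),s.round(3),np.ptp(t).round(3),p[t.argmax()].round(3),p[t.argmin()].round(3),p[:,2].max().round(3))
    for nm,px in dict(scene=dict(tin=(242,267),tape=(441,322),front=(305,292),handR=(377,262),handL=(290,193)),side=dict(tin=(387,318),handN=(322,266),handF=(316,197)))[n].items():
        print(nm,W[px[1],px[0]].round(3),hsv[px[1],px[0]])
    c=f["frame"][roi.any(1)][:,roi.any(0)]; cv2.imwrite(f"pics/{n}c.png",cv2.resize(c,None,fx=2.9,fy=2.9))
E
```

```text
scene top ((641.1771240234375, 221.1746063232422), (187.3600311279297, 125.99810791015625), 18.97728729248047) 0.06647934158242558 [ 295  208  103   79 3892]
[[532.0, 250.0], [573.0, 131.0], [750.0, 192.0], [709.0, 311.0]]
[ 340  170   93   24 1083] [0.768 0.307 0.119] [ 0.976 -0.213 -0.049] 0.206 [0.908 0.307 0.105] [0.718 0.402 0.102] 0.161
[ 435  170   45   58 1752] [0.918 0.173 0.135] [-0.734 -0.673  0.088] 0.178 [0.828 0.146 0.122] [0.92  0.306 0.102] 0.189
[278 188  29  14 253] [0.565 0.326 0.149] [ 0.737  0.216 -0.641] 0.094 [0.603 0.343 0.101] [0.539 0.324 0.167] 0.172
[358 255  47  25 667] [0.619 0.069 0.182] [ 0.648  0.187 -0.738] 0.166 [0.689 0.106 0.101] [0.581 0.059 0.22 ] 0.22
tin [0.427 0.285 0.029] [ 27  25 239]
tape [0.738 0.003 0.006] [ 18  94 103]
front [0.511 0.148 0.061] [ 83   8 121]
handR [0.603 0.059 0.201] [ 15 119 143]
handL [0.559 0.321 0.156] [ 15 124 132]
side top ((641.675537109375, 221.46315002441406), (183.76849365234375, 130.72251892089844), 19.150657653808594) 0.06592144668458377 [ 246  254   82   38 1932]
[[533.0, 253.0], [576.0, 130.0], [750.0, 190.0], [707.0, 313.0]]
[235 172  14  24 162] [ 0.848 -0.103  0.117] [-0.088  0.185 -0.979] 0.061 [ 0.837 -0.087  0.102] [ 0.853 -0.109  0.158] 0.158
[280 181  55  53 671] [0.629 0.087 0.168] [ 0.634  0.227 -0.739] 0.164 [0.687 0.106 0.1  ] [0.578 0.069 0.217] 0.217
[294 255  40  36 458] [0.57  0.34  0.142] [ 0.721  0.235 -0.652] 0.096 [0.607 0.348 0.1  ] [0.539 0.328 0.166] 0.17
[235 259   8  29 162] [0.718 0.332 0.121] [ 0.115 -0.987  0.115] 0.057 [0.733 0.309 0.125] [0.716 0.363 0.114] 0.137
tin [0.428 0.304 0.028] [ 26  25 244]
handN [0.556 0.336 0.151] [ 16 135 164]
handF [0.61  0.083 0.183] [ 16 145 151]
```

View pics/scenec.png

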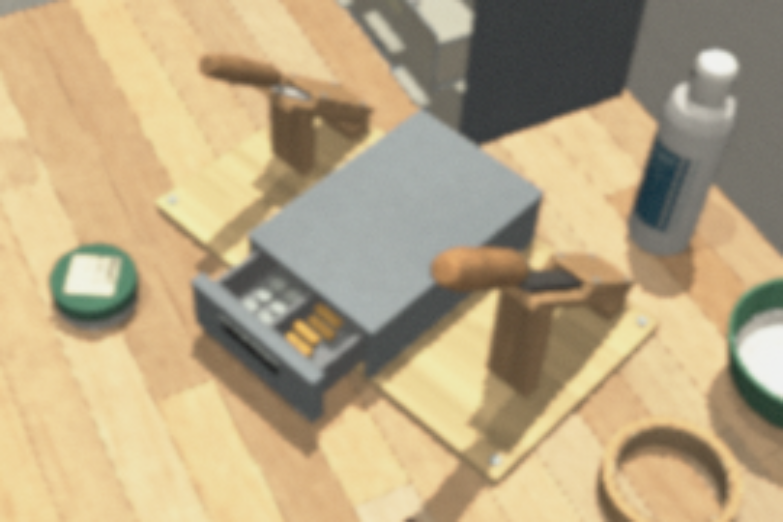

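The cropped view shows the rasp on the right: dark blade, handle at (480,267) in the crop. The open drawer front is at about (260,345). Next I'll measure the rasp, drawer and tin in the stand frame.

```bash
cat >> h.py <<'E'
YAW=np.deg2rad(19.06); O=np.array([.6414,.2213,0])
X=np.array([np.cos(YAW),np.sin(YAW),0]);Y=np.array([-X[1],X[0],0]);Z=np.array([0,0,1.])
R=np.stack([X,Y,Z],1)
def st(p): return (np.asarray(p)-O)@R
def wo(p): return R@np.asarray(p)+O
E
python3 - <<'E'
from h import *
c,s=np.cos(np.deg2rad(40)),np.sin(np.deg2rad(40))
for n in("scene","side"):
    f=np.load(f"pics/{n}0.npz");W=st(world(f));hsv=cv2.cvtColor(f["frame"],cv2.COLOR_BGR2HSV)
    x,y,z=W[...,0],W[...,1],W[...,2]
    b=(abs(y)<.055)&(z>.015)&(z<.058)&(x<-.1)&(x>-.22)&(hsv[...,1]<80)
    t=(abs(y)<.055)&(z>.054)&(z<.070)&(x<-.1)&(x>-.22)&(hsv[...,1]<80)
    print(n,"front face",np.nanpercentile(x[b],[2,10,50]).round(4),b.sum(),"top lip",np.nanpercentile(x[t],[0,2,10,50]).round(4),t.sum())
    h=(abs(y+.13)<.035)&(z>.13)&(z<.24)&(x<0)&(x>-.16)
    p=W[h]; a=-p[:,0]*c+p[:,2]*s; nrm=p[:,0]*s+p[:,2]*c
    print("handle along",np.percentile(a,[0,2,50,98,100]).round(4),"normal",np.percentile(nrm,[2,50,90,98]).round(4),"y",np.percentile(p[:,1],[2,10,50,90,98]).round(4),len(p))
    k=a>np.percentile(a,98)-.05; print(" upper 50mm y",np.percentile(p[k,1],[2,50,98]).round(4),"nrm",np.percentile(nrm[k],[2,90,98]).round(4))
print("start",st([.184,.649,.231]), "tin",st([.427,.293,.027]))
E
```

```text
scene front face [-0.1489 -0.1481 -0.1323] 932 top lip [-0.1491 -0.1484 -0.1477 -0.1425] 431
handle along [0.1056 0.1122 0.1984 0.2245 0.2262] normal [0.078  0.0928 0.1001 0.1011] y [-0.1428 -0.1421 -0.1374 -0.1279 -0.1237] 474
 upper 50mm y [-0.1428 -0.1364 -0.1233] nrm [0.0799 0.1001 0.1012]
side front face [-0.1355 -0.133  -0.1215] 639 top lip [-0.1472 -0.1459 -0.1444 -0.1362] 238
handle along [0.1052 0.1105 0.1728 0.2204 0.2237] normal [0.0791 0.0924 0.0999 0.1015] y [-0.1334 -0.1295 -0.122  -0.1181 -0.116 ] 470
 upper 50mm y [-0.1332 -0.1215 -0.116 ] nrm [0.0799 0.1002 0.1017]
start [-0.29265511  0.55361994  0.231     ] tin [-0.17923176  0.13778326  0.027     ]
```

The rows are not in the units I measure in: shifts go in units of 5 mm and turns go in units of 0.05 rad. I convert before sending: -0.035 m is -7, -0.005 m is -1, -0.122 rad is -2.44.

Call:
jog_arm(segments=[0, 0, -2.44, 0, 0, 0, 0, 0, 0, -2.44, 0, 0, 0, 0, 0, 0, -2.44, 0, 0, 0, 0, 0, 0, -2.44, 0, 0, 0, 0, 0, 0, -2.44, 0, 0, 0, 0, 0, 0, 0, -1, -7, 0, 0, 0, 0, 0, -1, -7, 0, 0, 0, 0, 0, -1, -7, 0, 0, 0, 0, 0, -1, -7, 0, 0, 0, 0, 0, -1, -7, 0, 0, 0, 0, 0, -1, -7, 0, 0, 0, 0, 0, -1, -7, 0, 0])

```text
time_s: 1.1
position: [0.2978, 0.4273, 0.2307]
tcp_rot: [-0.166, 0.986, -0.0, -0.0]
wrist_force: [0.4, -0.4, 0.0]
width: 0.0
grasp_force: 0.0
```

Call:
jog_arm(segments=[0, 0, 0, -1, -7, 0, 0, 0, 0, 0, -1, -7, 0, 0, 0, 0, 0, -1, -7, 0, 0, 0, 0, 0, -1, -7, 0, 0, 0, 0, 0, -1, -7, 0, 0, 0, 0, 0, -1, -7, 0, 0, 0, 0, 0, -1, -7, 0, 0, 0, 0, 0, -1, -7, 0, 0, 0, 0, 0, 0, 0, 0, 0])

```text
time_s: 1.85
position: [0.429, 0.1728, 0.231]
tcp_rot: [-0.163, 0.987, -0.002, 0.0]
wrist_force: [-0.1, -0.7, -0.1]
width: -0.0001
grasp_force: 0.0
```

```bash
cat > w.py <<'E'
from h import *
from cell import manip, monitor, grab_frame
from scipy.spatial.transform import Rotation as Ro
o=monitor.get_obs(); T=Ro.from_quat(o["tcp_rot"]).as_matrix()
print("t",round(float(o["time_s"]),2),"stand pos",st(o["position"]).round(4),"tool axes in stand (cols)",(R.T@T).round(3).tolist(),"F stand",(R.T@o["wrist_force"]).round(1),"w",round(float(o["width"]),4),"g",round(float(o["grasp_force"]),1),"q",o["qpos"].round(2))
E
python3 w.py
```

```text
t 1.85 stand pos [-0.2166  0.0235  0.231 ] tool axes in stand (cols) [[-1.0, 0.005, 0.0], [0.005, 1.0, -0.003], [-0.0, -0.003, -1.0]] F stand [-0.3 -0.7 -0.1] w -0.0001 g 0.0 q [ 0.33 -0.15  2.04 -0.    1.25 -1.57]
```

Call:
jog_arm(segments=[0, 0, 0, 0, -0.8, 6.6, 0, 0, 0, 0, 0, -0.8, 6.6, 0, 0, 0, 0, 0, -0.8, 6.6, 0, 0, 0, 0, 0, -0.8, 6.6, 0, 0, 0, 0, 0, -0.8, 6.6, 0, 0, 0, 0, 0, -0.6, 6, 0, 0, 0, 0, -4, 0, 0, 0, 0, 0, 0, -3, 0, 0, 0, 0, 0, 0, 0, 0, 0, 0])

```text
time_s: 2.6
position: [0.4695, 0.1685, 0.0358]
tcp_rot: [-0.166, 0.986, 0.0, 0.001]
wrist_force: [1.1, 1.4, 0.8]
width: -0.0
grasp_force: 0.0
```

```bash
python3 w.py
```

```text
t 2.6 stand pos [-0.1797  0.0062  0.0358] tool axes in stand (cols) [[-1.0, -0.001, 0.001], [-0.001, 1.0, 0.0], [-0.001, 0.0, -1.0]] F stand [1.5 1.  0.8] w -0.0 g 0.0 q [ 0.29  0.14  2.15  0.    0.85 -1.61]
```

To row units: -0.006 m is -1.2, -0.01 m is -2.

Call:
jog_arm(segments=[0, 0, 0, -2, -0.6, 0, 0, 0, 0, 0, -1.2, -0.6, 0, 0, 0, 0, 0, -1.2, 0, 0, 0, 0, 0, 0, -1.2, 0, 0, 0, 0, 0, 0, -1.2, 0, 0, 0, 0, 0, 0, -1.2, 0, 0, 0, 0, 0, 0, -1.2, 0, 0, 0])

```text
time_s: 3.18
position: [0.5133, 0.1768, 0.0364]
tcp_rot: [-0.166, 0.986, -0.0, -0.0]
wrist_force: [-1.7, -1.8, 1.2]
width: 0.0003
grasp_force: 0.9
```

```bash
python3 w.py
```

```text
t 3.18 stand pos [-0.1356 -0.0002  0.0364] tool axes in stand (cols) [[-1.0, -0.001, -0.0], [-0.001, 1.0, -0.0], [0.0, -0.0, -1.0]] F stand [-2.2 -1.2  1.2] w 0.0003 g 0.9 q [ 0.29  0.22  2.05 -0.    0.87 -1.62]
```

Call:
jog_arm(segments=[0, 0, 0, -1.2, 0, 0, 0, 0, 0, 0, -1.2, 0, 0, 0, 0, 0, 0, -0.8, 0, 0, 0, 0, 0, 0, -0.6, 0, 0, 0])

```text
time_s: 3.52
position: [0.5297, 0.1826, 0.036]
tcp_rot: [-0.166, 0.986, -0.0, -0.002]
wrist_force: [-4.2, -2.4, 4.1]
width: -0.0003
grasp_force: 2.6
```

```bash
python3 w.py
```

```text
t 3.52 stand pos [-1.182e-01 -1.000e-04  3.600e-02] tool axes in stand (cols) [[-1.0, -0.001, -0.004], [-0.001, 1.0, 0.0], [0.004, 0.0, -1.0]] F stand [-4.7 -0.9  4.1] w -0.0003 g 2.6 q [ 0.29  0.25  2.01 -0.    0.88 -1.62]
```

To row units: -0.002 m is -0.4.

Call:
jog_arm(segments=[0, 0, 0, -0.4, 0, 0, 0, 0, 0, 0, -0.4, 0, 0, 0, 0, 0, 0, -0.4, 0, 0, 0])

```text
time_s: 3.77
position: [0.5327, 0.1837, 0.0358]
tcp_rot: [-0.166, 0.986, -0.001, -0.005]
wrist_force: [-17.6, -7.6, 16.5]
width: -0.0002
grasp_force: 9.6
```

```bash
python3 w.py
```

```text
t 3.77 stand pos [-1.15e-01 -1.00e-04  3.58e-02] tool axes in stand (cols) [[-1.0, -0.001, -0.01], [-0.001, 1.0, 0.0], [0.01, 0.0, -1.0]] F stand [-19.1  -1.5  16.5] w -0.0002 g 9.6 q [ 0.29  0.26  2.   -0.    0.89 -1.62]
```

Call:
jog_arm(segments=[0, 0, 0, -0.4, 0, 0, 0, 0, 0, 0, -0.2, 0, 0, 0, 0, 0, 0, 0, 0, 0, 0, 0, 0, 0, 0, 0, 0, 0])

```text
time_s: 4.1
position: [0.5327, 0.1837, 0.0357]
tcp_rot: [-0.166, 0.986, -0.001, -0.008]
wrist_force: [-21.2, -8.1, 19.5]
width: -0.0002
grasp_force: 11.4
```

```bash
python3 w.py
```

```text
t 4.1 stand pos [-0.115  -0.      0.0357] tool axes in stand (cols) [[-1.0, -0.001, -0.016], [-0.001, 1.0, 0.0], [0.016, 0.0, -1.0]] F stand [-22.7  -0.7  19.5] w -0.0002 g 11.4 q [ 0.29  0.26  2.   -0.    0.89 -1.62]
```

To row units: -0.04 m is -8, 0.03 m is 6.

Call:
jog_arm(segments=[0, 0, 0, 2, 0, 0, 0, 0, 0, 0, 6, 0, 0, 0, 0, 0, 0, 6, 0, 0, 0, 0, 0, 0, 0, 0, -8, 0.085, 0, 0, 0, 0, 0, -8, 0.085, 0, 0, 0, 0, 0, -8, 0.085, 0, 0, 0, 0, 0, -8, 0.085, 0, 0, 0, 0, 0, -8, 0.085, 0, 0, 0, 0, 0, -8, 0.085, 0, 0, 0, 0, 0, 0, 0.085])

```text
time_s: 4.93
position: [0.479, 0.1649, 0.287]
tcp_rot: [-0.166, 0.986, 0.001, 0.009]
wrist_force: [1.6, -0.1, 1.4]
width: 0.0828
grasp_force: 0.0
```

```bash
python3 w.py
python3 - <<'E'
from h import *
from cell import manip, monitor, grab_frame
f=grab_frame("side");W=st(world(f));cv2.imwrite("pics/side1.png",cv2.resize(f["frame"][160:380,220:440],None,fx=2.6,fy=2.6))
x,y,z=W[...,0],W[...,1],W[...,2]
hsv=cv2.cvtColor(f["frame"],cv2.COLOR_BGR2HSV)
t=(abs(y)<.055)&(z>.054)&(z<.070)&(x<-.07)&(x>-.22)&(hsv[...,1]<80)
print(np.nanpercentile(x[t],[0,2,10]).round(4),t.sum())
c,s=np.cos(np.deg2rad(40)),np.sin(np.deg2rad(40))
h=(abs(y+.13)<.035)&(z>.13)&(z<.24)&(x<0)&(x>-.16)
p=W[h]; a=-p[:,0]*c+p[:,2]*s;print(np.percentile(a,[98,100]),np.percentile(p[:,1],[2,98]))
E
```

```text
t 4.93 stand pos [-0.1719 -0.0003  0.287 ] tool axes in stand (cols) [[-1.0, -0.001, 0.019], [-0.001, 1.0, -0.001], [-0.019, -0.001, -1.0]] F stand [ 1.5 -0.6  1.4] w 0.0828 g 0.0 q [ 0.28 -0.1   1.9   0.    1.33 -1.62]
[-0.1026 -0.1022 -0.1   ] 238
[0.2210647  0.22344111] [-0.13456634 -0.11663599]
```

View pics/side1.png

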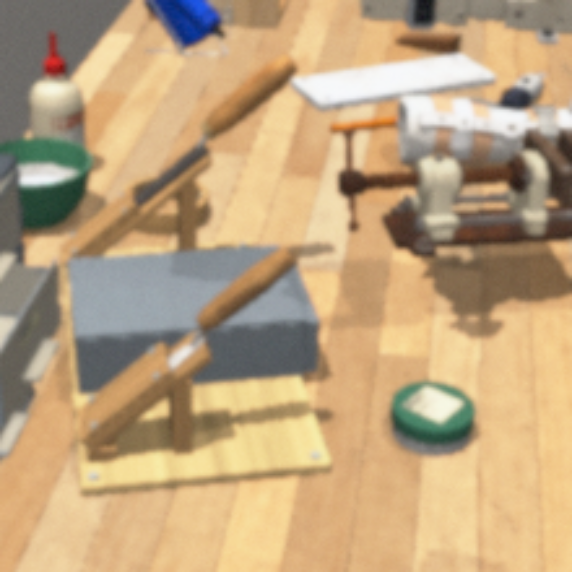

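The side view shows the drawer shut: its front is flush, at about (312,340) in the crop, and the rasp is still in its rest. I don't see the gripper, so I'll project the TCP into this view.

```bash
python3 - <<'E'
from h import *
f=np.load("pics/side0.npz");E=f["extrinsics"];K=f["intrinsics"]
for p in ([.479,.165,.287],[.479,.165,.34],[.184,.649,.231],wo([-.1,0,.062]),wo([-.0775,-.1295,.18])):
    q=K@(E[:3,:3]@np.array(p)+E[:3,3]); print(q[:2]/q[2], q[2])
from cell import manip, monitor, grab_frame
f=grab_frame("side"); cv2.imwrite("pics/side2.png",f["frame"])
E
```

```text
[374.53126863 169.14403669] 0.997489268586936
[376.45930298 143.3421898 ] 0.9734491434496939
[608.52372206 374.01389251] 0.5581374744477984
[335.52095076 268.45442851] 1.0874193692868515
[316.38566617 196.63116962] 1.1435292750062749
```

View pics/side2.png

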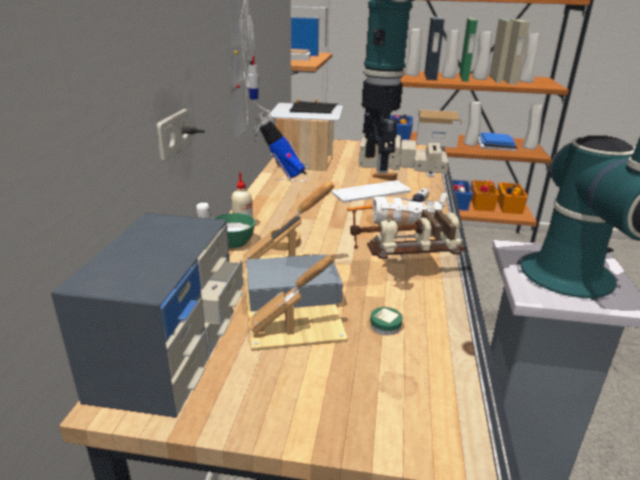

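The TCP at (383,165) matches the projection. Moving above the rasp handle.

Call:
jog_arm(segments=[0, 0, 0, -4.8, -6.5, 0, 0.085, 0, 0, 0, -4.8, -6.5, 0, 0.085, 0, 0, 0, -4.8, -6.5, 0, 0.085, 0, 0, 0, -4.5, -6.4, 0, 0.085, 0, 0, 0, 0, 0, 0, 0.085, 0, 0, 0, 0, 0, 0, 0.085])

```text
time_s: 5.53
position: [0.6054, 0.0703, 0.2729]
tcp_rot: [-0.165, 0.986, 0.0, -0.002]
wrist_force: [-0.3, 0.3, 0.6]
width: 0.0854
grasp_force: 0.0
```

```bash
python3 w.py
```

```text
t 5.53 stand pos [-0.0834 -0.131   0.2729] tool axes in stand (cols) [[-1.0, 0.002, -0.004], [0.002, 1.0, 0.001], [0.004, 0.001, -1.0]] F stand [-0.2  0.4  0.6] w 0.0854 g 0.0 q [ 0.07  0.12  1.7   0.    1.33 -1.83]
```

To row units: -0.005 m is -1, 0.03 m is 6.

Call:
jog_arm(segments=[0, 0, 0, -1, 0.2, 4, 0.085, 0, 0, 0, 0, 0, 6, 0.085, 0, 0, 0, 0, 0, 5, 0.085, 0, 0, 0, 0, 0, 4, 0.085, 0, 0, 0, 0, 0, 2.8, 0.085, 0, 0, 0, 0, 0, 0, 0.085, 0, 0, 0, 0, 0, 0, 0.085])

```text
time_s: 6.12
position: [0.6081, 0.0748, 0.1662]
tcp_rot: [-0.166, 0.986, 0.0, -0.001]
wrist_force: [0.3, -0.9, 0.5]
width: 0.0849
grasp_force: 0.0
```

```bash
python3 w.py
python3 - <<'E'
from cell import manip, monitor, grab_frame;import cv2
f=grab_frame("side")["frame"]; g=grab_frame("scene")["frame"]
import numpy as np
cv2.imwrite("pics/grasp.png",np.hstack([cv2.resize(f[100:300,220:420],(400,400)),cv2.resize(g[160:360,280:480],(400,400))]))
E
```

```text
t 6.12 stand pos [-0.0793 -0.1276  0.1662] tool axes in stand (cols) [[-1.0, -0.001, -0.002], [-0.001, 1.0, 0.001], [0.002, 0.001, -1.0]] F stand [-0.  -1.   0.5] w 0.0849 g 0.0 q [ 0.08  0.2   1.81  0.    1.14 -1.82]
```

View pics/grasp.png

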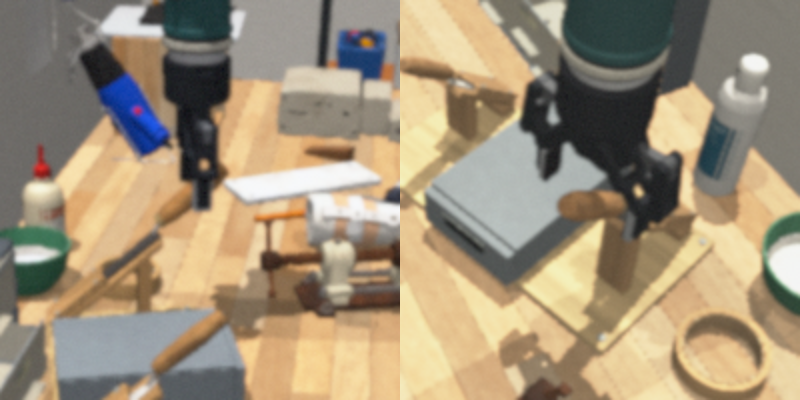

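Left half, side view: the fingers straddle the handle at about (200,195). Right half, scene view: the handle lies between the fingers at (600,205), and the drawer is shut. I'll lower slightly and close.

To row units: -0.002 m is -0.4, 0.003 m is 0.6.

Call:
jog_arm(segments=[0, 0, 0, 0, -0.4, 0.6, 0.085, 0, 0, 0, 0, 0, 0, 0, 0, 0, 0, 0, 0, 0, 0, 0, 0, 0, 0, 0, 0, 0, 0, 0, 0, 0, 0, 0, 0, 0, 0, 0, 0, 0, 0, 0, 0, 0, 0, 0, 0, 0, 0, 0, 0, 0, 0, 0, 0, 0, 0, 0, 0, 0, 0, 0, 0, 0, 0, 0, 0, 0, 0, 0])

```text
time_s: 7.05
position: [0.6101, 0.0723, 0.1647]
tcp_rot: [-0.166, 0.986, 0.0, 0.0]
wrist_force: [-1.2, 0.4, 4.2]
width: 0.0229
grasp_force: 59.0
```

```bash
python3 w.py
```

```text
t 7.05 stand pos [-0.0782 -0.1306  0.1647] tool axes in stand (cols) [[-1.0, -0.001, 0.0], [-0.001, 1.0, 0.0], [-0.0, 0.0, -1.0]] F stand [-1.   0.8  4.2] w 0.0229 g 59.0 q [ 0.08  0.2   1.81  0.    1.13 -1.83]
```

To row units: 0.0092 m is 1.84, -0.0077 m is -1.54.

Call:
jog_arm(segments=[0, 0, 0, 0.92, 0, -0.78, 0, 0, 0, 0, 1.84, 0, -1.54, 0, 0, 0, 0, 1.84, 0, -1.54, 0, 0, 0, 0, 1.84, 0, -1.54, 0])

```text
time_s: 7.38
position: [0.5787, 0.0614, 0.1919]
tcp_rot: [-0.166, 0.986, -0.0, -0.0]
wrist_force: [0.8, 0.5, -1.1]
width: 0.0237
grasp_force: 58.9
```

```bash
python3 w.py
```

```text
t 7.38 stand pos [-0.1115 -0.1306  0.1919] tool axes in stand (cols) [[-1.0, -0.001, -0.0], [-0.001, 1.0, -0.0], [0.0, -0.0, -1.0]] F stand [ 0.9  0.2 -1.1] w 0.0237 g 58.9 q [ 0.06  0.12  1.85 -0.    1.17 -1.84]
```

Call:
jog_arm(segments=[0, 0, 0, 1.84, 0, -1.54, 0, 0, 0, 0, 1.84, 0, -1.54, 0, 0, 0, 0, 1.84, 0, -1.54, 0, 0, 0, 0, 1.84, 0, -1.54, 0, 0, 0, 0, 1.84, 0, -1.54, 0, 0, 0, 0, 1.84, 0, -1.54, 0, 0, 0, 0, 1.84, 0, -1.54, 0, 0, 0, 0, 0.92, 0, -0.78, 0, 0, 0, 0, 0, 0, 0, 0])

```text
time_s: 8.13
position: [0.5139, 0.0388, 0.2505]
tcp_rot: [-0.166, 0.986, -0.0, 0.001]
wrist_force: [-0.2, 0.2, -1.6]
width: 0.0231
grasp_force: 59.0
```

```bash
python3 w.py
```

```text
t 8.13 stand pos [-0.1801 -0.1309  0.2505] tool axes in stand (cols) [[-1.0, -0.0, 0.001], [-0.0, 1.0, -0.001], [-0.001, -0.001, -1.0]] F stand [-0.1  0.2 -1.6] w 0.0231 g 59.0 q [ 0.03 -0.05  1.92 -0.    1.28 -1.88]
```

Call:
jog_arm(segments=[0, 0, 0, 0, 0, -4, 0, 0, 0, 0, 0, 0, -4, 0, 0, 0, 0, 0, 0, -4, 0, 0, 0, 0, 0, 0, -4, 0, 0, 0, 0, 0, 0, -4, 0, 0, -1.4, 0, 0, 0, 0, 0, 0, -1.4, 0, 0, 0, 0, 0, 0, -1.4, 0, 0, 0, 0, 0, 0, -1.4, 0, 0, 0, 0, 0, 0, -1.4, 0, 0, 0, 0, 0])

```text
time_s: 8.97
position: [0.5143, 0.0392, 0.3485]
tcp_rot: [-0.163, 0.971, 0.029, 0.173]
wrist_force: [0.3, -0.4, -2.2]
width: 0.0231
grasp_force: 59.2
```

```bash
python3 w.py
```

```text
t 8.97 stand pos [-0.1796 -0.1306  0.3485] tool axes in stand (cols) [[-0.939, -0.001, 0.345], [-0.001, 1.0, 0.0], [-0.345, 0.0, -0.939]] F stand [ 0.1 -0.5 -2.2] w 0.0231 g 59.2 q [-0.06 -0.32  2.    0.15  1.14 -2.01]
```

Call:
jog_arm(segments=[0, -1.4, 0, 0, 0, 0, 0, 0, -1.4, 0, 0, 0, 0, 0, 0, -1.4, 0, 0, 0, 0, 0, 0, -1.4, 0, 0, 0, 0, 0, 0, -1.4, 0, 0, 0, 0, 0, 0, 0, 0, 0, 0, 0, 0, 0, 0, 0, 0, 0, 0, 0])

```text
time_s: 9.55
position: [0.5132, 0.0388, 0.3472]
tcp_rot: [-0.155, 0.927, 0.057, 0.336]
wrist_force: [0.3, 0.5, -1.5]
width: 0.0233
grasp_force: 59.2
```

```bash
python3 w.py
python3 - <<'E'
from h import *
from cell import manip, monitor, grab_frame
F=[]
for n in("side","scene"):
    f=grab_frame(n);np.savez(f"pics/{n}3.npz",**f);F.append(cv2.resize(f["frame"],(400,300)))
cv2.imwrite("pics/level.png",np.hstack(F))
E
```

```text
t 9.55 stand pos [-0.1808 -0.1306  0.3472] tool axes in stand (cols) [[-0.767, 0.001, 0.641], [0.001, 1.0, 0.001], [-0.641, 0.001, -0.767]] F stand [ 0.4  0.4 -1.5] w 0.0233 g 59.2 q [-0.19 -0.53  2.24  0.44  0.86 -2.29]
```

View pics/level.png

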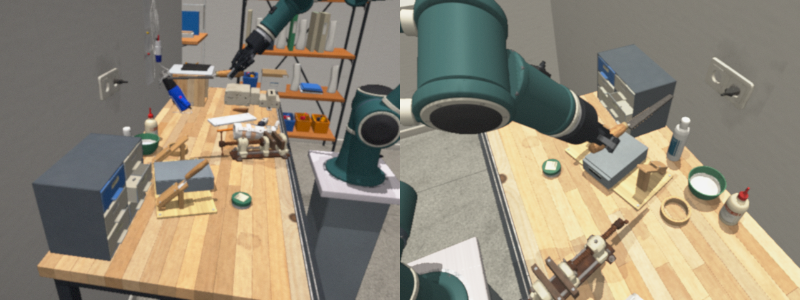

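The side view shows the rasp held out level at about (215,73), clear of everything, and the spatula, tin and tape unmoved. I'll check the slope by depth.

```bash
python3 - <<'E'
from h import *
for n in("side","scene"):
    f=np.load(f"pics/{n}3.npz");W=st(world(f));x,y,z=np.moveaxis(W,-1,0)
    m=(abs(y+.13)<.03)&(z>.25)&(z<.42)&(x>-.16)&(x<.12); p=W[m]
    print(n,m.sum())
    if m.sum()>20:
        for lo in np.arange(-.16,.1,.02):
            k=(p[:,0]>=lo)&(p[:,0]<lo+.02)
            if k.sum()>3: print(round(lo,2),k.sum(),np.median(p[k],0).round(4),p[k,2].min().round(3),p[k,2].max().round(3))
    for nm,c in dict(tin=[-.179,.138],tape=st([.745,-.03,0])[:2]).items(): 
        k=(np.hypot(x-c[0],y-c[1])<.07)&(z>.012)&(z<.04); print(nm,np.nanmean(W[k],0).round(3))
        f0=np.load(f"pics/{n}0.npz");W0=st(world(f0));k=(np.hypot(W0[...,0]-c[0],W0[...,1]-c[1])<.07)&(W0[...,2]>.012)&(W0[...,2]<.04);print("  was",np.nanmean(W0[k],0).round(3))
E
```

```text
side 473
-0.16 97 [-0.151  -0.1234  0.3615] 0.349 0.371
-0.14 54 [-0.1326 -0.1288  0.3551] 0.346 0.367
-0.12 46 [-0.1095 -0.1233  0.3513] 0.346 0.353
-0.1 46 [-0.0899 -0.1246  0.3515] 0.347 0.353
-0.08 39 [-0.0708 -0.1254  0.3512] 0.347 0.353
-0.06 38 [-0.0502 -0.124   0.3512] 0.346 0.353
-0.04 48 [-0.0296 -0.1255  0.3506] 0.345 0.353
-0.02 42 [-0.0107 -0.1254  0.3506] 0.345 0.352
-0.0 39 [ 0.0102 -0.1258  0.3502] 0.346 0.352
0.02 24 [ 0.0263 -0.1274  0.3495] 0.347 0.352
tin [-0.175  0.144  0.025]
  was [-0.175  0.144  0.025]
tape [ 0.009 -0.254  0.023]
  was [ 0.008 -0.251  0.023]
scene 1220
-0.16 176 [-0.1523 -0.137   0.3692] 0.357 0.374
-0.14 105 [-0.1267 -0.1354  0.3544] 0.348 0.371
-0.12 167 [-0.1094 -0.1333  0.3539] 0.348 0.355
-0.1 150 [-0.0901 -0.1328  0.3538] 0.348 0.356
-0.08 140 [-0.0705 -0.133   0.3537] 0.348 0.355
-0.06 129 [-0.0505 -0.1332  0.3538] 0.348 0.355
-0.04 115 [-0.0299 -0.1329  0.3535] 0.348 0.356
-0.02 101 [-0.0099 -0.1332  0.3538] 0.349 0.355
-0.0 89 [ 0.0099 -0.1333  0.3534] 0.348 0.355
0.02 48 [ 0.0251 -0.1333  0.3533] 0.349 0.355
tin [-0.181  0.132  0.026]
  was [-0.181  0.133  0.026]
tape [ 0.003 -0.264  0.024]
  was [ 0.003 -0.264  0.024]
```

The rasp is level to within about 1° at 0.35 m. The tin and tape haven't moved. Handing in.

Call:
jog_arm(segments=[0, 0, 0, 0, 0, 0, 0, 0, 0, 0, 0, 0, 0, 0, 0, 0, 0, 0, 0, 0, 0, 0, 0, 0, 0, 0, 0, 0])

```text
time_s: 9.98
position: [0.5148, 0.0394, 0.3494]
tcp_rot: [-0.156, 0.926, 0.057, 0.338]
wrist_force: [-0.8, -0.5, -1.8]
width: 0.0234
grasp_force: 59.2
```

```bash
python3 -c "
from cell import manip, monitor, grab_frame; print(manip.finish_job())"
```

```text
the job is handed in; nothing more can be done
None
```

I pushed the drawer home to its stop, then drew the rasp and handed in at 10 s with it held still, level to about 1° and 0.35 m above the bench; the tin and tape measured unmoved, the spatula looked undisturbed, and the hand-in returned no verdict.

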